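# Pack the reagent kit on its tray

### The arm

A 6-joint arm with a two-finger parallel gripper is mounted at the origin on the work surface. World frame = base frame: x ahead of the robot, y to its left, z up, the work surface at z = 0. Lengths are in m, angles in rad, forces in N, time in s.
With the tool pointing down it reaches from about 0.35 to 0.775 m from the base axis. Payload 7.3 kg.
Tool frame: the origin (TCP) lies midway between the tips of the shut fingers; the grasp point (between the pads) lies 19 mm behind it; z points along the fingers, y is the line along which they close (so a half turn about z gives the same grasp; the last joint's range is limited). The gripper opens to 92 mm and grips with 3 to 60 N. Pads are 19 mm wide; open, the fingers measure 130 mm over their backs; the gripper's body (75 mm by 190 mm) begins 47 mm behind the grasp point.
Start: joints at [-1.363, 0.342, 1.524, -0, 1.275, -0.146], TCP at [0.182, -0.492, 0.227] pointing down, gripper open.
Joint ranges: [-2.53, 2.53], [-0.77, 2.02], [0.04, 2.7], [-1, 4.14], [0.28, 2.66], [-3.11, 3.11]. Speed limits (rad/s): [2.57, 2.57, 3.14, 3.14, 3.14, 3.14].

### API

Orientations are given as [roll, pitch, yaw] about the fixed x, y, z axes, in that order (R = Rz(yaw) Ry(pitch) Rx(roll)).
In Python, from cell import robot, read_camera, camera_params, nets gives the robot as it stands. The module is installed in compiled form; this text tells all that it offers.
- The arm moves only by the tool step_arm, never from a script. Its argument "steps" is a list of rows, each an object of numbers: "x", "y", "z": the shift along the tool's x, y, z as a fraction of full scale; "rx", "ry", "rz": the turn, a rotation vector about the tool's x, y, z as a fraction of full scale; "claw": the opening, from -1 (shut) to 1 (fully open). In form: [{"x": .., "y": .., "z": .., "rx": .., "ry": .., "rz": .., "claw": ..}, ...]. A call has 1 to 12 rows; each row is the pose to reach, as a shift and turn from the pose commanded when the call began, along the tool's axes at that moment; what a row does not reach only later rows make up. Full scale, the value 1, is 750 mm for a shift and pi/4 rad for a turn. A row lasts 1/12 s, in which the tool goes at most 41.7 mm and 7.16 degrees, less where a joint would pass 70% of its speed; a pose out of reach is approached as far as the arm can. A call with a number of a shift or a turn outside -1 to 1 is refused whole. A call with a gripper value outside its range is refused whole. The fingers move at their own pace and stop on an object; "squeeze" is the grip in N (left out, the last holds). Time passes only in rows, so rows that repeat a pose let the fingers close. It gives the time, the measured TCP pose, the force, the opening and the grip force at its end, in the units of the state.
- robot.observe(): the state, without advancing time (a new reading comes with each control period).
- read_camera(name): name is "side" or "top" or "wrist"; returns (picture, depth): 384x512x3 uint8, blue, green, red; 384x512 float32, m along the optical axis (not along the pixel's ray), 0 where there is no reading.
- camera_params(name): a dict with "fx", "fy", "cx", "cy" (pixels), "R" (3x3) and "t" (3): a world point X has camera coordinates R X + t; the wrist camera has in their place "hand_eye" (4x4, takes a point from camera to tool coordinates, whose origin is the TCP and whose axes are the flange's). Camera axes: x right, y down, z forward; pixel columns grow to the right and rows downward; lengths in m; the calibration is good to about 2 mm. A picture is of the moment at which its call begins: read the wrist's pose just before it. camera_params takes no time and is no camera call.
- robot.hand_in(): hands the job in; it is judged then, once.
Trained networks look in the newest picture that a camera, given by its name, has taken for a name from the list of things; names that differ only in an ending like _2 or _b are one class to them, and where a whole thing is asked for, a point or a joint stands for the part that bears it (a point fixed in the world has none). Each returns a list of dicts, best first, with "conf" (0 to 1); they miss things now and then, are a little off and sometimes report something else, mostly with a low value. They report only what shows in the picture. A call takes as long as a camera call. They do not tell look-alikes from the thing itself.
- nets.masks_of(camera, query): "region" (384x512 bool, what is visible of it) and "box" ([left, top, right, bottom] in pixels, round what is visible of it).
- nets.landmark_of(camera, query): "pixel" ([row, column] in pixels: a listed point, or the origin of a listed thing).
The state is a dict: "time": time; "qpos": joint angles; "qvel": joint speeds; "joint_efforts": joint torques, N m; "tool_pos": TCP position; "tool_rot": TCP orientation; "contact_force": force on the tool from outside, world axes, zero at the start; "torque": the same for the moment, N m; "opening": finger opening in m; "grip_force": force on a finger pad.
Only numpy, scipy, OpenCV 4.12 (cv2) and the standard library are available. Lean on these libraries where they do the work, as an engineer would, in place of code of your own. Each camera call takes 0.05 s, during which the arm holds its last target. There are 200 camera calls.

### The job

Pack the reagent kit on the steel tray: stand each of the three capped bottles in the ring of its size (the largest in the widest ring, the middle one in the middle ring, the smallest in the narrowest) and stand the small white carton flat inside the rectangular frame. Keep the bottles upright all the while, and leave the two open, uncapped empties standing where they are.

Things in the scene. Friction and masses are not known exactly. Their poses are not given: they have to be found in the camera images.
- bottle_large: Capped white plastic bottle, the largest of the three: round body 48 mm in diameter and 56 mm tall, then a white ribbed screw cap, closed and flat on top, 36 mm in diameter; 74 mm tall in all. Stands upright on the bench at the start. Origin: centre of its underside; z points up to the cap.
- bottle_medium: Capped white plastic bottle, the middle one of the three: round body 36 mm in diameter and 50 mm tall, then a white ribbed screw cap, closed and flat on top, 28 mm in diameter; 64 mm tall in all. Stands upright on the bench at the start. Origin: centre of its underside; z points up to the cap.
- bottle_small: Capped white plastic bottle, the smallest of the three: round body 26 mm in diameter and 44 mm tall, then a white ribbed screw cap, closed and flat on top, 21 mm in diameter; 56 mm tall in all. Stands upright on the bench at the start. Origin: centre of its underside; z points up to the cap.
- carton: Closed white paper carton with one thin brown band round it, 34 mm (its x) by 56 mm (its y) and 46 mm tall (z up), stiff and flat-sided. Stands on the bench. Origin: centre of its underside.
- empty_medium: Open, uncapped empty, of the same white body as a capped bottle: body 36 mm in diameter and 50 mm tall, then a bare white neck 28 mm in diameter with a dark open mouth; 60 mm tall in all, very light. Stands upright on the bench and is to stay there. Origin: centre of its underside; z up.
- empty_small: Open, uncapped empty, of the same white body as a capped bottle: body 26 mm in diameter and 44 mm tall, then a bare white neck 21 mm in diameter with a dark open mouth; 52 mm tall in all, very light. Stands upright on the bench and is to stay there. Origin: centre of its underside; z up.
- ring_wide: The widest of three white plastic rings fixed on the fixed steel tray (206 mm square, rim 14 mm above the bench): bore 68 mm, wall 3 mm thick, 12 mm high. A bottle stands inside it on the tray floor. Origin: ring centre at the tray floor, 6 mm above the bench; z up, x and y along the tray's edges. Rings and frame stand two by two, 96 mm apart, in any arrangement.
- ring_middle: The middle one of three white plastic rings fixed on the fixed steel tray (206 mm square, rim 14 mm above the bench): bore 56 mm, wall 3 mm thick, 12 mm high. A bottle stands inside it on the tray floor. Origin: ring centre at the tray floor, 6 mm above the bench; z up, x and y along the tray's edges. Rings and frame stand two by two, 96 mm apart, in any arrangement.
- ring_narrow: The narrowest of three white plastic rings fixed on the fixed steel tray (206 mm square, rim 14 mm above the bench): bore 46 mm, wall 3 mm thick, 12 mm high. A bottle stands inside it on the tray floor. Origin: ring centre at the tray floor, 6 mm above the bench; z up, x and y along the tray's edges. Rings and frame stand two by two, 96 mm apart, in any arrangement.
- frame: Rectangular white plastic frame fixed on the same tray as the rings: opening 54 mm (its x) by 76 mm (its y), walls 3 mm thick and 12 mm high. The carton goes inside, its long side along the frame's long side, either way round. Origin: centre of the frame at the tray floor, 6 mm above the bench; z up.
Mind the look-alikes: they are no part of the job. What is shaped like the carton but yellow is not meant. What is shaped like the bottle_medium but purple or red is not meant.

How it is judged:
By the outcome, as a careful person would: the job done as asked, in the order asked, and still so for the second after the job is handed in, with the robot touching nothing.
It also fails if it takes over 115 s, if anything falls off the work surface, if the arm or the gripper's body presses on something with over 40 N, if the wrist force passes 120 N, or if a joint passes its speed limit or range.

## Working session

There is one attempt and no reset: what is moved stays moved. The work goes in short steps, Python scripts to look and compute and a tool call to move; the robot and the scene stay as the last step left them, time stands still between calls to the robot, and variables do not carry over. Pictures are saved under pics/ and viewed, at most 14 in all, crops included, and the job is handed in when it is done.

Besides the shell and the picture viewer there is one more tool, called after "Call:" as name(argument=value, ...) on one line, values as JSON. step_arm: Moves the arm, as the interface text tells. Its arguments: {"type":"object","properties":{"steps":{"type":"array","items":{"type":"object","properties":{"x":{"type":"number","minimum":-1,"maximum":1},"y":{"type":"number","minimum":-1,"maximum":1},"z":{"type":"number","minimum":-1,"maximum":1},"rx":{"type":"number","minimum":-1,"maximum":1},"ry":{"type":"number","minimum":-1,"maximum":1},"rz":{"type":"number","minimum":-1,"maximum":1},"claw":{"type":"number"}}}},"squeeze":{"type":"number"}},"required":["steps"]}

```bash
mkdir -p pics; cat > h.py <<'E'
import numpy as np, cv2
from cell import robot, read_camera, camera_params, nets
from scipy.spatial.transform import Rotation as Ro
def w2p(n,X):
    c=camera_params(n); R=np.array(c['R']);t=np.array(c['t']); q=R@np.array(X)+t
    return np.array([c['fx']*q[0]/q[2]+c['cx'], c['fy']*q[1]/q[2]+c['cy']])
def cloud(n,d,st=None):
    c=camera_params(n); v,u=np.mgrid[0:384,0:512]
    P=np.stack([(u-c['cx'])*d/c['fx'],(v-c['cy'])*d/c['fy'],d],-1)
    if n=='wrist':
        H=np.array(c['hand_eye']); P=P@H[:3,:3].T+H[:3,3]
        R=Ro.from_euler('xyz',st['tool_rot']).as_matrix(); return P@R.T+np.array(st['tool_pos'])
    return (P-np.array(c['t']))@np.array(c['R'])
E
python3 - <<'E'
from h import *
s=robot.observe(); print({k:np.round(v,3) for k,v in s.items()})
ims=[]
for n in ['top','side']:
    p,d=read_camera(n); cv2.imwrite(f'pics/{n}0.png',cv2.resize(p,(800,600))); np.savez(f'{n}0.npz',p=p,d=d)
    C=cloud(n,d)
    c=camera_params(n); print(n,c['fx'],-np.array(c['R']).T@np.array(c['t']), np.round(c['R'],2).tolist(),(d>0).mean())
    for q in ['bottle_large','bottle_medium','bottle_small','carton','empty_medium','empty_small','ring_wide','ring_middle','ring_narrow','frame']:
        for r in nets.masks_of(n,q)[:4]:
            m=r['region']&(d>0); P=C[m]
            if len(P)==0: continue
            top=P[P[:,2]>np.percentile(P[:,2],95)-.006]
            print(n,q,round(r['conf'],2),np.round(r['box'],0),'top',np.round(top.mean(0),3),'zmax',round(np.percentile(P[:,2],95),3),'bgr',p[m].mean(0).round())
E
```

```text
{'time': np.float64(0.0), 'qpos': array([-1.363,  0.343,  1.525, -0.   ,  1.275, -0.146]), 'qvel': array([-0.001, -0.001,  0.001,  0.001,  0.002,  0.001]), 'joint_efforts': array([-1.0000e-03, -4.3125e+01, -2.4422e+01,  7.2000e-02,  5.6000e-02,
       -0.0000e+00]), 'tool_pos': array([ 0.182, -0.492,  0.226]), 'tool_rot': array([-3.14 , -0.   ,  0.354]), 'contact_force': array([0.377, 0.101, 0.033]), 'torque': array([-0.001, -0.025,  0.011]), 'grip_force': np.float64(0.0), 'opening': np.float64(0.092)}
top 446.93075924950847 [ 0.32623352 -0.03884472  1.01480446] [[-0.02, -1.0, 0.02], [-0.99, 0.01, -0.16], [0.16, -0.03, -0.99]] 0.9959360758463541
top bottle_large 0.65 [249. 192. 273. 221.] top [ 0.439 -0.058  0.075] zmax 0.077 bgr [166. 161. 162.]
top bottle_medium 0.78 [394. 187. 418. 207.] top [ 0.461 -0.385  0.065] zmax 0.067 bgr [ 13.  14. 116.]
top bottle_medium 0.76 [377. 228. 398. 242.] top [ 0.374 -0.339  0.065] zmax 0.067 bgr [95. 35. 73.]
top bottle_small 0.71 [301. 131. 314. 152.] top [ 0.586 -0.168  0.057] zmax 0.059 bgr [130. 127. 128.]
top carton 0.78 [308. 194. 338. 217
[... 1982 characters left out ...]
. 120. 124.]
side carton 0.58 [292. 150. 316. 174.] top [ 0.353 -0.237  0.045] zmax 0.047 bgr [ 44.  97. 113.]
side empty_medium 0.67 [214. 135. 226. 157.] top [ 0.609 -0.31   0.055] zmax 0.057 bgr [95. 96. 97.]
side empty_small 0.76 [200. 189. 213. 209.] top [ 0.601 -0.044  0.048] zmax 0.05 bgr [92. 93. 94.]
side ring_wide 0.7 [169. 242. 206. 268.] top [0.606 0.152 0.017] zmax 0.019 bgr [113. 114. 115.]
side ring_middle 0.89 [150. 281. 186. 309.] top [0.616 0.25  0.017] zmax 0.019 bgr [109. 111. 112.]
side ring_narrow 0.83 [207. 288. 237. 318.] top [0.519 0.256 0.017] zmax 0.019 bgr [115. 117. 118.]
side frame 0.7 [213. 245. 253. 280.] top [0.511 0.163 0.017] zmax 0.019 bgr [114. 116. 117.]
```

View pics/top0.png

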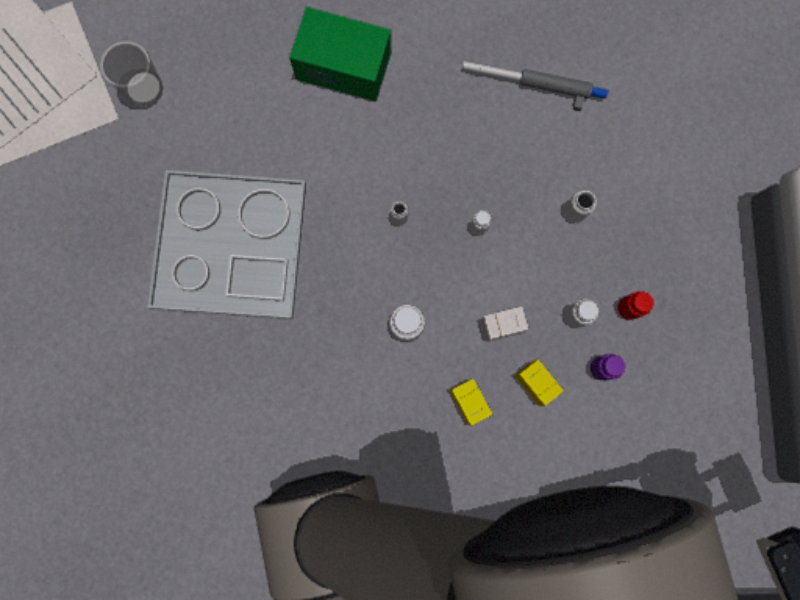

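```bash
python3 - <<'E'
from h import *
from scipy.optimize import least_squares
# fits from both views: caps (top discs), rings, carton/frame rectangles
cand={'L':(.439,-.056,.074,.022),'M':(.451,-.306,.064,.018),'S':(.585,-.166,.056,.014),'eM':(.609,-.312,.06,.018),'eS':(.601,-.047,.052,.015)}
for n in ['top','side']:
    z=np.load(n+'0.npz'); C=cloud(n,z['d']); V=C.reshape(-1,3)
    for k,(x,y,h,r) in cand.items():
        m=(np.hypot(V[:,0]-x,V[:,1]-y)<r+.008)&(V[:,2]>h-.006)&(V[:,2]<h+.01)
        P=V[m].astype(np.float32); c,rad=cv2.minEnclosingCircle(P[:,:2].copy()); print(n,k,np.round(c,4),'r',round(rad,4),'z',round(np.median(P[:,2]),4),len(P))
    for k,(x,y) in {'wide':(.609,.15),'mid':(.616,.25),'nar':(.519,.253)}.items():
        m=(np.hypot(V[:,0]-x,V[:,1]-y)<.05)&(V[:,2]>.014)&(V[:,2]<.03)
        P=V[m]; f=least_squares(lambda q:np.hypot(P[:,0]-q[0],P[:,1]-q[1])-q[2],[x,y,.03],loss='soft_l1',f_scale=.002); print(n,k,f.x.round(4),'z',P[:,2].mean().round(4),len(P))
    for k,(x,y,lo,hi,r) in {'carton':(.437,-.195,.040,.06,.045),'frame':(.513,.160,.015,.03,.06)}.items():
        m=(np.hypot(V[:,0]-x,V[:,1]-y)<r)&(V[:,2]>lo)&(V[:,2]<hi); print(n,k,cv2.minAreaRect(V[m][:,:2].astype(np.float32)),V[m][:,2].mean().round(4),m.sum())
E
```

```text
top L [ 0.4397 -0.058 ] r 0.0189 z 0.0751 230
top M [ 0.4501 -0.3077] r 0.0156 z 0.0647 148
top S [ 0.5864 -0.1679] r 0.012 z 0.0564 84
top eM [ 0.608  -0.3148] r 0.0162 z 0.0586 66
top eS [ 0.6023 -0.0495] r 0.0123 z 0.0512 43
top wide [0.6073 0.1488 0.0352] z 0.0183 165
top mid [0.6158 0.2453 0.0298] z 0.018 162
top nar [0.5204 0.2526 0.0242] z 0.0183 120
top carton ((0.4376704692840576, -0.19692672789096832), (0.033850159496068954, 0.05658937245607376), 13.273069381713867) 0.0469 396
top frame ((0.5142355561256409, 0.1502447873353958), (0.09576810151338577, 0.11526655405759811), 85.4278335571289) 0.0185 249
side L [ 0.4381 -0.0558] r 0.0208 z 0.0739 132
side M [ 0.4488 -0.3061] r 0.0163 z 0.0624 54
side S [ 0.5842 -0.1648] r 0.0109 z 0.0552 40
side eM [ 0.609  -0.3148] r 0.0153 z 0.0575 37
side eS [ 0.6012 -0.0478] r 0.0121 z 0.0491 46
side wide [0.6065 0.1511 0.0353] z 0.0171 226
side mid [0.6146 0.2469 0.0294] z 0.0173 226
side nar [0.5191 0.2549 0.0243] z 0.0175 183
side carton ((0.43649929761886597, -0.19364842772483826), (0.03481130674481392, 0.057580407708883286), 11.662468910217285) 0.0454 162
side frame ((0.5142261385917664, 0.15299350023269653), (0.0963379442691803, 0.11666149646043777), 86.93401336669922) 0.0176 268
```

Top view (800x600). These could be taken for the targets:
- **Medium:** white capped (585,311), red (636,305), purple (607,367), open empty (584,203).
- **Small:** capped (482,219), open empty (399,210).
- **Large:** (407,322) only.
- **Carton:** white (506,323), yellow (472,402) and (541,382).

I choose the white capped ones at (407,322), (585,311) and (482,219), and the white carton. The rings are at (264,213) wide, (198,209) middle and (191,272) narrow, and the frame is at (257,278).

```bash
cat >> h.py <<'E'
def go(x,y,z,yaw=None,s=None):
    s=s or robot.observe(); y0=s['tool_rot'][2]; R=Ro.from_euler('xyz',s['tool_rot']).as_matrix()
    d=R.T@(np.array([x,y,z])-s['tool_pos'])/.75
    Rt=Ro.from_euler('xyz',[np.pi,0,y0 if yaw is None else yaw]).as_matrix(); r=Ro.from_matrix(R.T@Rt).as_rotvec()/(np.pi/4)
    print('to',(x,y,z,yaw),'row',np.round(d,4),'r',np.round(r,3))
E
python3 - <<'E'
from h import *
p=np.load('top0.npz')['p'][115:260,235:425]
cv2.imwrite('pics/crop.png',cv2.resize(p,None,fx=4,fy=4,interpolation=2))
go(.439,-.057,.16,.354); go(.439,-.057,.018,.354)
E
```

```text
to (0.439, -0.057, 0.16, 0.354) row [ 0.5227 -0.4259  0.0889] r [ 0.  0. -0.]
to (0.439, -0.057, 0.018, 0.354) row [ 0.5227 -0.4259  0.2783] r [ 0.  0. -0.]
```

View pics/crop.png

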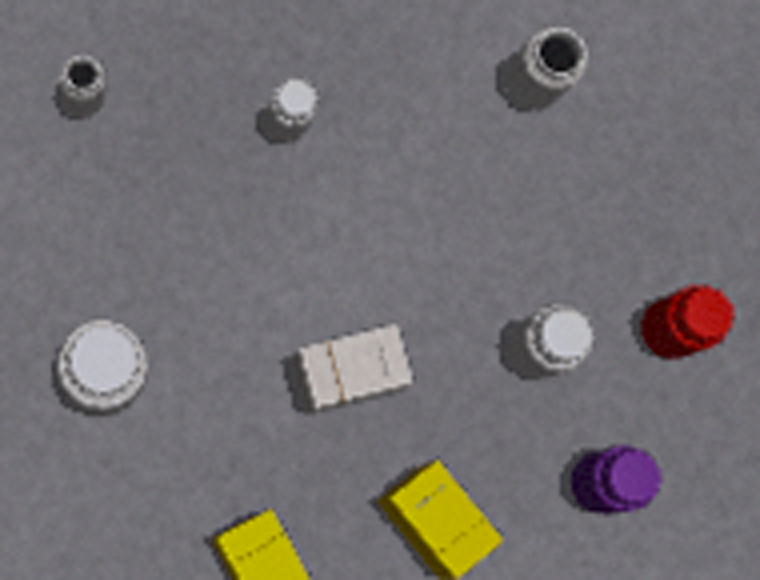

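The crop confirms the choice. The capped large bottle is at (102,363), medium at (565,335) and small at (294,100), and the white banded carton is at (357,368). The open empties show dark mouths at (82,72) and (558,52).

Call:
step_arm(steps=[{"x": 0.52, "y": -0.424, "z": 0.05, "claw": 0.65}, {"x": 0.52, "y": -0.424, "z": 0.05, "claw": 0.65}, {"x": 0.52, "y": -0.424, "z": 0.05, "claw": 0.65}, {"x": 0.52, "y": -0.424, "z": 0.05, "claw": 0.65}, {"x": 0.52, "y": -0.424, "z": 0.05, "claw": 0.65}, {"x": 0.52, "y": -0.424, "z": 0.05, "claw": 0.65}, {"x": 0.52, "y": -0.424, "z": 0.05, "claw": 0.65}, {"x": 0.52, "y": -0.424, "z": 0.05, "claw": 0.65}, {"x": 0.52, "y": -0.424, "z": 0.05, "claw": 0.65}, {"x": 0.52, "y": -0.424, "z": 0.05, "claw": 0.65}, {"x": 0.52, "y": -0.424, "z": 0.05, "claw": 0.65}, {"x": 0.52, "y": -0.424, "z": 0.05, "claw": 0.65}])

```text
$.steps[0]: bad value
```

Call:
step_arm(steps=[{"x": 0.0, "y": 0.0, "z": 0.0, "claw": 0.65}, {"x": 0.0, "y": 0.0, "z": 0.0, "claw": 0.65}])

```text
$.steps[0]: bad value
```

```bash
python3 - <<'E'
from h import *
s=robot.observe(); print(s['tool_pos'].round(4) if hasattr(s['tool_pos'],'round') else s['tool_pos'],s['tool_rot'],s['opening'],s['time'],s['qpos'])
p,d=read_camera('wrist'); cv2.imwrite('pics/w1.png',p)
V=cloud('wrist',d,s).reshape(-1,3)
m=(np.hypot(V[:,0]-.439,V[:,1]+.057)<.035)&(V[:,2]>.066)&(V[:,2]<.09)
P=V[m].astype(np.float32)
if len(P): print(cv2.minEnclosingCircle(P[:,:2].copy()),P[:,2].mean(),len(P))
go(.439,-.057,.12,.354);go(.439,-.057,.018,.354)
E
```

```text
[ 0.1819 -0.4925  0.2267] [3.14156005e+00 2.44240495e-05 3.53802028e-01] 0.09222065972408001 1.1 [-1.36300261e+00  3.42003051e-01  1.52412400e+00 -2.02993905e-05
  1.27542979e+00 -1.46002407e-01]
to (0.439, -0.057, 0.12, 0.354) row [ 0.5227 -0.426   0.1423] r [ 0.  0. -0.]
to (0.439, -0.057, 0.018, 0.354) row [ 0.5227 -0.426   0.2783] r [ 0.  0. -0.]
```

View pics/w1.png

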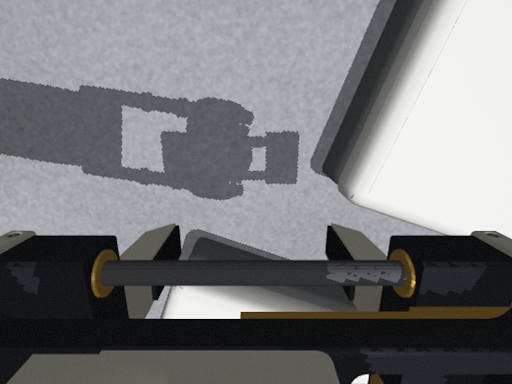

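The wrist picture only shows bench and the grey machine at the upper right, because the arm had not moved. The rows evidently need all seven fields.

Call:
step_arm(steps=[{"x": 0.52, "y": -0.424, "z": 0.05, "rx": 0, "ry": 0, "rz": 0, "claw": 0.65}, {"x": 0.52, "y": -0.424, "z": 0.05, "rx": 0, "ry": 0, "rz": 0, "claw": 0.65}, {"x": 0.52, "y": -0.424, "z": 0.05, "rx": 0, "ry": 0, "rz": 0, "claw": 0.65}, {"x": 0.52, "y": -0.424, "z": 0.05, "rx": 0, "ry": 0, "rz": 0, "claw": 0.65}, {"x": 0.52, "y": -0.424, "z": 0.05, "rx": 0, "ry": 0, "rz": 0, "claw": 0.65}, {"x": 0.52, "y": -0.424, "z": 0.05, "rx": 0, "ry": 0, "rz": 0, "claw": 0.65}, {"x": 0.52, "y": -0.424, "z": 0.05, "rx": 0, "ry": 0, "rz": 0, "claw": 0.65}, {"x": 0.52, "y": -0.424, "z": 0.05, "rx": 0, "ry": 0, "rz": 0, "claw": 0.65}, {"x": 0.52, "y": -0.424, "z": 0.05, "rx": 0, "ry": 0, "rz": 0, "claw": 0.65}, {"x": 0.52, "y": -0.424, "z": 0.05, "rx": 0, "ry": 0, "rz": 0, "claw": 0.65}, {"x": 0.52, "y": -0.424, "z": 0.05, "rx": 0, "ry": 0, "rz": 0, "claw": 0.65}, {"x": 0.52, "y": -0.424, "z": 0.05, "rx": 0, "ry": 0, "rz": 0, "claw": 0.65}])

```text
time: 2.15
tool_pos: [0.436, -0.061, 0.1897]
tool_rot: [3.141, -0.001, 0.354]
contact_force: [0.7, -0.7, -0.1]
opening: 0.0759
grip_force: 0.0
```

```bash
python3 - <<'E'
from h import *
read_camera('top');s=robot.observe()
p,d=read_camera('wrist'); cv2.imwrite('pics/w2.png',p)
V=cloud('wrist',d,s).reshape(-1,3)
for x,y,h,r in [(.439,-.057,.074,.03),(.602,-.048,.052,.025),(.586,-.166,.056,.022)]:
  m=(np.hypot(V[:,0]-x,V[:,1]-y)<r)&(V[:,2]>h-.006)&(V[:,2]<.09)
  P=V[m].astype(np.float32)
  if len(P): print(cv2.minEnclosingCircle(P[:,:2].copy()),P[:,2].mean(),len(P))
print(np.round(s['tool_pos'],4))
go(.439,-.057,.018,.354)
E
```

```text
((0.4391424357891083, -0.05812738463282585), 0.019334085285663605) 0.073257335 957
((0.6012781858444214, -0.049991756677627563), 0.012028991244733334) 0.049912196 238
((0.5854323506355286, -0.16810953617095947), 0.012135683558881283) 0.054649875 461
[ 0.4387 -0.0551  0.1893]
to (0.439, -0.057, 0.018, 0.354) row [ 2.700e-03 -2.000e-04  2.284e-01] r [-0.001 -0.001  0.009]
```

View pics/w2.png

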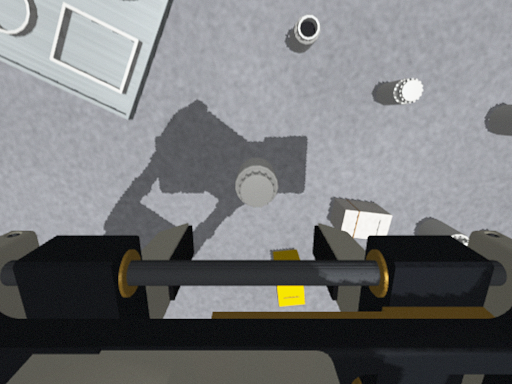

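The wrist view shows the capped large bottle at (257,186) centred between the fingers, the open small empty at (308,28) and the capped small bottle at (408,90). The wrist measurements agree with the other views to about 1–2 mm.

Call:
step_arm(squeeze=25, steps=[{"x": 0.001, "y": 0, "z": 0.12, "rx": 0, "ry": 0, "rz": 0, "claw": 0.65}, {"x": 0.001, "y": 0, "z": 0.12, "rx": 0, "ry": 0, "rz": 0, "claw": 0.65}, {"x": 0.001, "y": 0, "z": 0.16, "rx": 0, "ry": 0, "rz": 0, "claw": 0.65}, {"x": 0.001, "y": 0, "z": 0.2, "rx": 0, "ry": 0, "rz": 0, "claw": 0.65}, {"x": 0.001, "y": 0, "z": 0.226, "rx": 0, "ry": 0, "rz": 0, "claw": 0.65}, {"x": 0.001, "y": 0, "z": 0.226, "rx": 0, "ry": 0, "rz": 0, "claw": 0.65}, {"x": 0.001, "y": 0, "z": 0.226, "rx": 0, "ry": 0, "rz": 0, "claw": -0.2}, {"x": 0.001, "y": 0, "z": 0.226, "rx": 0, "ry": 0, "rz": 0, "claw": -0.2}, {"x": 0.001, "y": 0, "z": 0.226, "rx": 0, "ry": 0, "rz": 0, "claw": -0.2}, {"x": 0.001, "y": 0, "z": 0.226, "rx": 0, "ry": 0, "rz": 0, "claw": -0.2}, {"x": 0.001, "y": 0, "z": 0.226, "rx": 0, "ry": 0, "rz": 0, "claw": -0.2}, {"x": 0.001, "y": 0, "z": 0.226, "rx": 0, "ry": 0, "rz": 0, "claw": -0.2}])

```text
time: 3.25
tool_pos: [0.4365, -0.0629, 0.0212]
tool_rot: [3.14, -0.002, 0.354]
contact_force: [-0.8, 1.2, 8.0]
opening: 0.0477
grip_force: 25.0
```

```bash
python3 - <<'E'
from h import *
go(.607,.150,.13,.354); go(.607,.150,.026,.354);go(.439,-.057,.13,.354)
E
```

```text
to (0.607, 0.15, 0.13, 0.354) row [ 0.3118 -0.1874 -0.1449] r [ 0.002 -0.002 -0.   ]
to (0.607, 0.15, 0.026, 0.354) row [ 0.3116 -0.1876 -0.0062] r [ 0.002 -0.002 -0.   ]
to (0.439, -0.057, 0.13, 0.354) row [ 0.006  -0.0061 -0.1451] r [ 0.002 -0.002 -0.   ]
```

Call:
step_arm(steps=[{"x": 0, "y": 0, "z": -0.02, "rx": 0, "ry": 0, "rz": 0, "claw": -0.2}, {"x": 0, "y": 0, "z": -0.06, "rx": 0, "ry": 0, "rz": 0, "claw": -0.2}, {"x": 0, "y": 0, "z": -0.1, "rx": 0, "ry": 0, "rz": 0, "claw": -0.2}, {"x": 0, "y": 0, "z": -0.14, "rx": 0, "ry": 0, "rz": 0, "claw": -0.2}, {"x": 0, "y": 0, "z": -0.14, "rx": 0, "ry": 0, "rz": 0, "claw": -0.2}, {"x": 0, "y": 0, "z": -0.14, "rx": 0, "ry": 0, "rz": 0, "claw": -0.2}])

```text
time: 3.75
tool_pos: [0.437, -0.0631, 0.1267]
tool_rot: [3.139, -0.004, 0.354]
contact_force: [-0.4, 1.2, -1.7]
opening: 0.0474
grip_force: 25.0
```

```bash
python3 - <<'E'
from h import *
s=robot.observe(); p,d=read_camera('top'); V=cloud('top',d).reshape(-1,3)
t=s['tool_pos']; print(np.round(t,4),s['contact_force'],s['grip_force'])
for n in ['top','side']:
  p,d=read_camera(n);C=cloud(n,d)
  for r in nets.masks_of(n,'bottle_large')[:2]:
    P=C[r['region']&(d>0)]; print(n,r['conf'],np.round(np.percentile(P,[5,50,95],axis=0),3).tolist())
  cv2.imwrite(f'pics/{n}3.png',p)
print(np.round(robot.observe()['tool_pos'],4))
go(.607,.150,.13,.354); go(.607,.150,.026,.354)
E
```

```text
[ 0.437  -0.0631  0.1267] [-0.44905414  1.15526126 -1.67278506] 24.999648928642273
side 0.65 [[0.424, -0.053, 0.106], [0.447, -0.04, 0.129], [0.46, -0.035, 0.162]]
side 0.19 [[0.496, 0.231, 0.006], [0.518, 0.258, 0.014], [0.542, 0.279, 0.019]]
[ 0.4351 -0.0626  0.1239]
to (0.607, 0.15, 0.13, 0.354) row [ 0.3131 -0.1865 -0.0085] r [-0.002  0.003 -0.   ]
to (0.607, 0.15, 0.026, 0.354) row [ 0.3134 -0.1863  0.1301] r [-0.002  0.003 -0.   ]
```

View pics/side3.png

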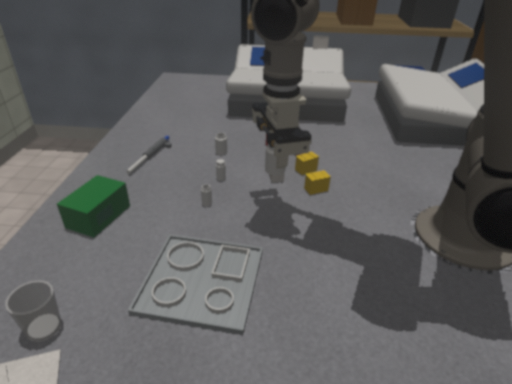

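The side view shows the white bottle held upright at (277,165). The tray below is clear, with the wide ring at (186,255).

Call:
step_arm(steps=[{"x": 0.03, "y": -0.018, "z": 0, "rx": 0, "ry": 0, "rz": 0, "claw": -0.2}, {"x": 0.07, "y": -0.042, "z": 0, "rx": 0, "ry": 0, "rz": 0, "claw": -0.2}, {"x": 0.11, "y": -0.066, "z": 0, "rx": 0, "ry": 0, "rz": 0, "claw": -0.2}, {"x": 0.15, "y": -0.09, "z": 0, "rx": 0, "ry": 0, "rz": 0, "claw": -0.2}, {"x": 0.19, "y": -0.114, "z": 0, "rx": 0, "ry": 0, "rz": 0, "claw": -0.2}, {"x": 0.23, "y": -0.138, "z": 0, "rx": 0, "ry": 0, "rz": 0, "claw": -0.2}, {"x": 0.27, "y": -0.162, "z": 0, "rx": 0, "ry": 0, "rz": 0, "claw": -0.2}, {"x": 0.3, "y": -0.18, "z": 0, "rx": 0, "ry": 0, "rz": 0, "claw": -0.2}, {"x": 0.3125, "y": -0.187, "z": 0, "rx": 0, "ry": 0, "rz": 0, "claw": -0.2}, {"x": 0.3125, "y": -0.187, "z": 0, "rx": 0, "ry": 0, "rz": 0, "claw": -0.2}, {"x": 0.3125, "y": -0.187, "z": 0, "rx": 0, "ry": 0, "rz": 0, "claw": -0.2}, {"x": 0.3125, "y": -0.187, "z": 0, "rx": 0, "ry": 0, "rz": 0, "claw": -0.2}])

```text
time: 5.0
tool_pos: [0.6063, 0.1492, 0.124]
tool_rot: [-3.141, 0.003, 0.353]
contact_force: [0.2, -0.1, -1.2]
opening: 0.0476
grip_force: 25.0
```

```bash
python3 - <<'E'
from h import *
for n in ['top','side']:
  s=robot.observe();print(np.round(s['tool_pos'],4))
  p,d=read_camera(n);C=cloud(n,d)
  for r in nets.masks_of(n,'bottle_large')[:1]:
    P=C[r['region']&(d>0)]; print(n,r['conf'],np.round(np.percentile(P,[5,50,95],axis=0),3).tolist())
go(.607,.150,.026,.354)
E
```

```text
[0.6063 0.1492 0.124 ]
top 0.53 [[0.588, 0.129, 0.112], [0.593, 0.134, 0.132], [0.602, 0.142, 0.157]]
[0.6066 0.149  0.1247]
side 0.8 [[0.586, 0.153, 0.106], [0.609, 0.172, 0.118], [0.628, 0.177, 0.139]]
to (0.607, 0.15, 0.026, 0.354) row [ 0.0005 -0.0011  0.1322] r [ 0.     0.    -0.002]
```

Call:
step_arm(steps=[{"x": 0, "y": 0, "z": 0.04, "rx": 0, "ry": 0, "rz": 0, "claw": -0.2}, {"x": 0, "y": 0, "z": 0.08, "rx": 0, "ry": 0, "rz": 0, "claw": -0.2}, {"x": 0, "y": 0, "z": 0.105, "rx": 0, "ry": 0, "rz": 0, "claw": -0.2}, {"x": 0, "y": 0, "z": 0.12, "rx": 0, "ry": 0, "rz": 0, "claw": -0.2}, {"x": 0, "y": 0, "z": 0.125, "rx": 0, "ry": 0, "rz": 0, "claw": -0.2}, {"x": 0, "y": 0, "z": 0.13, "rx": 0, "ry": 0, "rz": 0, "claw": -0.2}, {"x": 0, "y": 0, "z": 0.13, "rx": 0, "ry": 0, "rz": 0, "claw": -0.2}, {"x": 0, "y": 0, "z": 0.13, "rx": 0, "ry": 0, "rz": 0, "claw": -0.2}])

```text
time: 5.87
tool_pos: [0.6081, 0.15, 0.0288]
tool_rot: [3.141, -0.002, 0.354]
contact_force: [0.3, -0.4, -0.5]
opening: 0.0476
grip_force: 25.0
```

Still no contact, so I creep down a little more, then release and lift.

Call:
step_arm(steps=[{"x": 0, "y": 0, "z": 0.002, "rx": 0, "ry": 0, "rz": 0, "claw": -0.2}, {"x": 0, "y": 0, "z": 0.003, "rx": 0, "ry": 0, "rz": 0, "claw": -0.2}, {"x": 0, "y": 0, "z": 0.003, "rx": 0, "ry": 0, "rz": 0, "claw": -0.2}])

```text
time: 6.12
tool_pos: [0.6083, 0.1501, 0.0272]
tool_rot: [3.141, -0.003, 0.354]
contact_force: [-0.8, -0.4, 6.3]
opening: 0.0477
grip_force: 25.0
```

Call:
step_arm(steps=[{"x": 0, "y": 0, "z": 0, "rx": 0, "ry": 0, "rz": 0, "claw": 0.1}, {"x": 0, "y": 0, "z": 0, "rx": 0, "ry": 0, "rz": 0, "claw": 0.3}, {"x": 0, "y": 0, "z": 0, "rx": 0, "ry": 0, "rz": 0, "claw": 0.45}, {"x": 0, "y": 0, "z": 0, "rx": 0, "ry": 0, "rz": 0, "claw": 0.45}, {"x": 0, "y": 0, "z": -0.03, "rx": 0, "ry": 0, "rz": 0, "claw": 0.45}, {"x": 0, "y": 0, "z": -0.08, "rx": 0, "ry": 0, "rz": 0, "claw": 0.45}, {"x": 0, "y": 0, "z": -0.13, "rx": 0, "ry": 0, "rz": 0, "claw": 0.45}, {"x": 0, "y": 0, "z": -0.16, "rx": 0, "ry": 0, "rz": 0, "claw": 0.45}, {"x": 0, "y": 0, "z": -0.16, "rx": 0, "ry": 0, "rz": 0, "claw": 0.45}, {"x": 0, "y": 0, "z": -0.16, "rx": 0, "ry": 0, "rz": 0, "claw": 0.45}])

```text
time: 6.95
tool_pos: [0.6079, 0.1501, 0.1468]
tool_rot: [3.141, -0.003, 0.354]
contact_force: [-0.9, -0.1, -1.2]
opening: 0.0669
grip_force: 0.0
```

```bash
python3 - <<'E'
from h import *
go(.4495,-.307,.15,.8)
E
```

```text
to (0.4495, -0.307, 0.15, 0.8) row [-0.4093  0.4985 -0.0051] r [ 0.002 -0.004 -0.568]
```

Call:
step_arm(steps=[{"x": -0.409, "y": 0.498, "z": 0, "rx": 0, "ry": 0, "rz": -0.568, "claw": 0.2}, {"x": -0.409, "y": 0.498, "z": 0, "rx": 0, "ry": 0, "rz": -0.568, "claw": 0.2}, {"x": -0.409, "y": 0.498, "z": 0, "rx": 0, "ry": 0, "rz": -0.568, "claw": 0.2}, {"x": -0.409, "y": 0.498, "z": 0, "rx": 0, "ry": 0, "rz": -0.568, "claw": 0.2}, {"x": -0.409, "y": 0.498, "z": 0, "rx": 0, "ry": 0, "rz": -0.568, "claw": 0.2}, {"x": -0.409, "y": 0.498, "z": 0, "rx": 0, "ry": 0, "rz": -0.568, "claw": 0.2}, {"x": -0.409, "y": 0.498, "z": 0, "rx": 0, "ry": 0, "rz": -0.568, "claw": 0.2}, {"x": -0.409, "y": 0.498, "z": 0, "rx": 0, "ry": 0, "rz": -0.568, "claw": 0.2}, {"x": -0.409, "y": 0.498, "z": 0, "rx": 0, "ry": 0, "rz": -0.568, "claw": 0.2}, {"x": -0.409, "y": 0.498, "z": 0, "rx": 0, "ry": 0, "rz": -0.568, "claw": 0.2}, {"x": -0.409, "y": 0.498, "z": 0, "rx": 0, "ry": 0, "rz": -0.568, "claw": 0.2}, {"x": -0.409, "y": 0.498, "z": 0, "rx": 0, "ry": 0, "rz": -0.568, "claw": 0.2}])

```text
time: 7.95
tool_pos: [0.4467, -0.3091, 0.1435]
tool_rot: [-3.139, 0.001, 0.798]
contact_force: [1.4, -0.6, 0.5]
opening: 0.0549
grip_force: 0.0
```

Call:
step_arm(steps=[{"x": 0, "y": 0, "z": 0, "rx": 0, "ry": 0, "rz": 0, "claw": 0.2}, {"x": 0, "y": 0, "z": 0, "rx": 0, "ry": 0, "rz": 0, "claw": 0.2}, {"x": 0, "y": 0, "z": 0, "rx": 0, "ry": 0, "rz": 0, "claw": 0.2}])

```text
time: 8.2
tool_pos: [0.4483, -0.3056, 0.144]
tool_rot: [-3.139, -0.0, 0.799]
contact_force: [-0.0, -0.3, -0.1]
opening: 0.0548
grip_force: 0.0
```

```bash
cat >> h.py <<'E'
def disc(V,x,y,h,r):
  m=(np.hypot(V[:,0]-x,V[:,1]-y)<r)&(V[:,2]>h-.006)&(V[:,2]<h+.015)
  P=V[m].astype(np.float32)
  if len(P)>5: c,q=cv2.minEnclosingCircle(P[:,:2].copy()); print('disc',np.round(c,4),round(q,4),'z',P[:,2].mean().round(4),len(P))
E
python3 - <<'E'
from h import *
s=robot.observe(); p,d=read_camera('wrist'); cv2.imwrite('pics/w4.png',p)
V=cloud('wrist',d,s).reshape(-1,3); disc(V,.4495,-.307,.064,.026)
p,d=read_camera('top');V=cloud('top',d).reshape(-1,3); disc(V,.607,.15,.08,.03); disc(V,.4495,-.307,.064,.026)
print(np.round(s['tool_pos'],4),s['tool_rot'])
go(.4495,-.307,.018,.8)
E
```

```text
disc [ 0.4503 -0.309 ] 0.0153 z 0.0631 764
disc [0.6122 0.1518] 0.0194 z 0.0807 232
[ 0.4483 -0.3056  0.144 ] [-3.13854554e+00 -2.35204110e-04  7.99460937e-01]
to (0.4495, -0.307, 0.018, 0.8) row [-0.0014  0.0025  0.1688] r [-0.002 -0.     0.002]
```

View pics/w4.png

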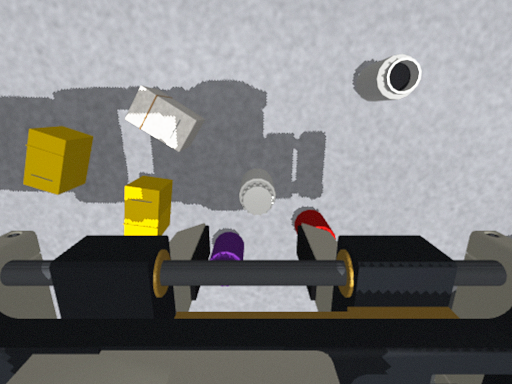

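The wrist view shows the white capped medium bottle at (257,195) between the pads. Purple (228,245) and red (312,222) stand clear of the finger lines, and the empty is at (400,75). The large bottle stands at (.612,.152) with its top at 81 mm, so it is on the tray floor inside the ring.

Call:
step_arm(squeeze=25, steps=[{"x": -0.001, "y": 0.003, "z": 0.04, "rx": 0, "ry": 0, "rz": 0, "claw": 0.2}, {"x": -0.001, "y": 0.003, "z": 0.08, "rx": 0, "ry": 0, "rz": 0, "claw": 0.2}, {"x": -0.001, "y": 0.003, "z": 0.12, "rx": 0, "ry": 0, "rz": 0, "claw": 0.2}, {"x": -0.001, "y": 0.003, "z": 0.15, "rx": 0, "ry": 0, "rz": 0, "claw": 0.2}, {"x": -0.001, "y": 0.003, "z": 0.167, "rx": 0, "ry": 0, "rz": 0, "claw": 0.2}, {"x": -0.001, "y": 0.003, "z": 0.167, "rx": 0, "ry": 0, "rz": 0, "claw": 0.2}, {"x": -0.001, "y": 0.003, "z": 0.167, "rx": 0, "ry": 0, "rz": 0, "claw": -0.4}, {"x": -0.001, "y": 0.003, "z": 0.167, "rx": 0, "ry": 0, "rz": 0, "claw": -0.4}, {"x": -0.001, "y": 0.003, "z": 0.167, "rx": 0, "ry": 0, "rz": 0, "claw": -0.4}, {"x": -0.001, "y": 0.003, "z": 0.167, "rx": 0, "ry": 0, "rz": 0, "claw": -0.4}, {"x": -0.001, "y": 0.003, "z": 0.167, "rx": 0, "ry": 0, "rz": 0, "claw": -0.4}])

```text
time: 9.22
tool_pos: [0.4508, -0.3091, 0.0214]
tool_rot: [3.139, -0.0, 0.8]
contact_force: [0.4, 1.9, 5.5]
opening: 0.0356
grip_force: 25.0
```

Call:
step_arm(steps=[{"x": 0, "y": 0, "z": -0.02, "rx": 0, "ry": 0, "rz": 0, "claw": -0.4}, {"x": 0, "y": 0, "z": -0.06, "rx": 0, "ry": 0, "rz": 0, "claw": -0.4}, {"x": 0, "y": 0, "z": -0.1, "rx": 0, "ry": 0, "rz": 0, "claw": -0.4}, {"x": 0, "y": 0, "z": -0.14, "rx": 0, "ry": 0, "rz": 0, "claw": -0.4}, {"x": 0, "y": 0, "z": -0.14, "rx": 0, "ry": 0, "rz": 0, "claw": -0.4}, {"x": 0, "y": 0, "z": -0.14, "rx": 0, "ry": 0, "rz": 0, "claw": -0.4}])

```text
time: 9.72
tool_pos: [0.4506, -0.3095, 0.127]
tool_rot: [3.137, -0.0, 0.8]
contact_force: [-0.3, -0.0, -1.5]
opening: 0.0355
grip_force: 25.0
```

```bash
python3 - <<'E'
from h import *
read_camera('top'); go(.615,.246,.13,.8); print(robot.observe()['tool_pos'])
E
```

```text
to (0.615, 0.246, 0.13, 0.8) row [ 0.684  -0.3575 -0.0066] r [ 0.001  0.    -0.   ]
[ 0.44980533 -0.30877305  0.12534365]
```

Call:
step_arm(steps=[{"x": 0.03, "y": -0.0157, "z": 0, "rx": 0, "ry": 0, "rz": 0, "claw": -0.4}, {"x": 0.07, "y": -0.0366, "z": 0, "rx": 0, "ry": 0, "rz": 0, "claw": -0.4}, {"x": 0.115, "y": -0.06, "z": 0, "rx": 0, "ry": 0, "rz": 0, "claw": -0.4}, {"x": 0.16, "y": -0.0836, "z": 0, "rx": 0, "ry": 0, "rz": 0, "claw": -0.4}, {"x": 0.205, "y": -0.107, "z": 0, "rx": 0, "ry": 0, "rz": 0, "claw": -0.4}, {"x": 0.25, "y": -0.1307, "z": 0, "rx": 0, "ry": 0, "rz": 0, "claw": -0.4}, {"x": 0.295, "y": -0.154, "z": 0, "rx": 0, "ry": 0, "rz": 0, "claw": -0.4}, {"x": 0.34, "y": -0.178, "z": 0, "rx": 0, "ry": 0, "rz": 0, "claw": -0.4}, {"x": 0.385, "y": -0.201, "z": 0, "rx": 0, "ry": 0, "rz": 0, "claw": -0.4}, {"x": 0.43, "y": -0.225, "z": 0, "rx": 0, "ry": 0, "rz": 0, "claw": -0.4}, {"x": 0.475, "y": -0.248, "z": 0, "rx": 0, "ry": 0, "rz": 0, "claw": -0.4}, {"x": 0.51, "y": -0.2666, "z": 0, "rx": 0, "ry": 0, "rz": 0, "claw": -0.4}])

```text
time: 10.77
tool_pos: [0.5723, 0.1077, 0.123]
tool_rot: [-3.139, 0.002, 0.801]
contact_force: [0.6, -1.0, -0.5]
opening: 0.0356
grip_force: 25.0
```

Call:
step_arm(steps=[{"x": 0.035, "y": -0.018, "z": 0, "rx": 0, "ry": 0, "rz": 0, "claw": -0.4}, {"x": 0.075, "y": -0.039, "z": 0, "rx": 0, "ry": 0, "rz": 0, "claw": -0.4}, {"x": 0.115, "y": -0.06, "z": 0, "rx": 0, "ry": 0, "rz": 0, "claw": -0.4}, {"x": 0.15, "y": -0.079, "z": 0, "rx": 0, "ry": 0, "rz": 0, "claw": -0.4}, {"x": 0.174, "y": -0.091, "z": 0, "rx": 0, "ry": 0, "rz": 0, "claw": -0.4}, {"x": 0.174, "y": -0.091, "z": 0, "rx": 0, "ry": 0, "rz": 0, "claw": -0.4}, {"x": 0.174, "y": -0.091, "z": 0, "rx": 0, "ry": 0, "rz": 0, "claw": -0.4}, {"x": 0.174, "y": -0.091, "z": 0, "rx": 0, "ry": 0, "rz": 0, "claw": -0.4}])

```text
time: 11.43
tool_pos: [0.6141, 0.2451, 0.1233]
tool_rot: [-3.14, 0.003, 0.8]
contact_force: [0.8, 0.2, -1.3]
opening: 0.0359
grip_force: 25.0
```

```bash
python3 - <<'E'
from h import *
for n in ['top','side']:
  s=robot.observe();print(np.round(s['tool_pos'],4),s['grip_force'])
  p,d=read_camera(n);C=cloud(n,d)
  for r in nets.masks_of(n,'bottle_medium')[:3]:
    P=C[r['region']&(d>0)]; print(n,r['conf'],np.round(np.percentile(P,[5,50,95],axis=0),3).tolist())
go(.614,.246,.026,.8)
E
```

```text
[0.6141 0.2451 0.1233] 24.998987317085266
top 0.73 [[0.597, 0.228, 0.111], [0.604, 0.236, 0.144], [0.62, 0.253, 0.168]]
top 0.68 [[0.359, -0.352, 0.015], [0.373, -0.334, 0.059], [0.389, -0.324, 0.067]]
top 0.59 [[0.445, -0.4, 0.002], [0.46, -0.38, 0.052], [0.479, -0.369, 0.067]]
[0.6146 0.2447 0.1243] 24.998954236507416
side 0.73 [[0.358, -0.335, 0.009], [0.373, -0.326, 0.036], [0.385, -0.321, 0.064]]
side 0.62 [[0.598, 0.252, 0.106], [0.614, 0.261, 0.124], [0.626, 0.264, 0.153]]
to (0.614, 0.246, 0.026, 0.8) row [ 0.0003 -0.002   0.1319] r [-0.     0.001 -0.002]
```

Call:
step_arm(steps=[{"x": 0, "y": -0.001, "z": 0.04, "rx": 0, "ry": 0, "rz": 0, "claw": -0.4}, {"x": 0, "y": -0.001, "z": 0.08, "rx": 0, "ry": 0, "rz": 0, "claw": -0.4}, {"x": 0, "y": -0.001, "z": 0.105, "rx": 0, "ry": 0, "rz": 0, "claw": -0.4}, {"x": 0, "y": -0.001, "z": 0.12, "rx": 0, "ry": 0, "rz": 0, "claw": -0.4}, {"x": 0, "y": -0.001, "z": 0.125, "rx": 0, "ry": 0, "rz": 0, "claw": -0.4}, {"x": 0, "y": -0.001, "z": 0.129, "rx": 0, "ry": 0, "rz": 0, "claw": -0.4}, {"x": 0, "y": -0.001, "z": 0.131, "rx": 0, "ry": 0, "rz": 0, "claw": -0.4}, {"x": 0, "y": -0.001, "z": 0.132, "rx": 0, "ry": 0, "rz": 0, "claw": -0.4}, {"x": 0, "y": -0.001, "z": 0.132, "rx": 0, "ry": 0, "rz": 0, "claw": -0.4}])

```text
time: 12.38
tool_pos: [0.6154, 0.2467, 0.0275]
tool_rot: [3.14, -0.002, 0.8]
contact_force: [0.5, -0.4, 0.7]
opening: 0.0357
grip_force: 25.0
```

Call:
step_arm(steps=[{"x": 0, "y": 0, "z": 0.001, "rx": 0, "ry": 0, "rz": 0, "claw": -0.4}, {"x": 0, "y": 0, "z": 0.001, "rx": 0, "ry": 0, "rz": 0, "claw": -0.4}, {"x": 0, "y": 0, "z": 0.001, "rx": 0, "ry": 0, "rz": 0, "claw": -0.1}, {"x": 0, "y": 0, "z": 0.001, "rx": 0, "ry": 0, "rz": 0, "claw": 0.17}, {"x": 0, "y": 0, "z": 0.001, "rx": 0, "ry": 0, "rz": 0, "claw": 0.17}, {"x": 0, "y": 0, "z": 0.001, "rx": 0, "ry": 0, "rz": 0, "claw": 0.17}, {"x": 0, "y": 0, "z": -0.03, "rx": 0, "ry": 0, "rz": 0, "claw": 0.17}, {"x": 0, "y": 0, "z": -0.08, "rx": 0, "ry": 0, "rz": 0, "claw": 0.17}, {"x": 0, "y": 0, "z": -0.13, "rx": 0, "ry": 0, "rz": 0, "claw": 0.17}, {"x": 0, "y": 0, "z": -0.16, "rx": 0, "ry": 0, "rz": 0, "claw": 0.17}, {"x": 0, "y": 0, "z": -0.16, "rx": 0, "ry": 0, "rz": 0, "claw": 0.17}, {"x": 0, "y": 0, "z": -0.16, "rx": 0, "ry": 0, "rz": 0, "claw": 0.17}])

```text
time: 13.38
tool_pos: [0.6152, 0.2469, 0.1477]
tool_rot: [3.14, -0.003, 0.8]
contact_force: [-0.0, 0.7, -0.3]
opening: 0.0534
grip_force: 0.0
```

```bash
python3 - <<'E'
from h import *
p,d=read_camera('side');V=cloud('side',d).reshape(-1,3); disc(V,.615,.246,.07,.026)
go(.5855,-.167,.15,.8)
E
```

```text
disc [0.6145 0.2487] 0.0154 z 0.0694 190
to (0.5855, -0.167, 0.15, 0.8) row [-0.4222  0.3567 -0.0056] r [-0.  0. -0.]
```

Call:
step_arm(steps=[{"x": -0.422, "y": 0.357, "z": 0, "rx": 0, "ry": 0, "rz": 0, "claw": 0}, {"x": -0.422, "y": 0.357, "z": 0, "rx": 0, "ry": 0, "rz": 0, "claw": 0}, {"x": -0.422, "y": 0.357, "z": 0, "rx": 0, "ry": 0, "rz": 0, "claw": 0}, {"x": -0.422, "y": 0.357, "z": 0, "rx": 0, "ry": 0, "rz": 0, "claw": 0}, {"x": -0.422, "y": 0.357, "z": 0, "rx": 0, "ry": 0, "rz": 0, "claw": 0}, {"x": -0.422, "y": 0.357, "z": 0, "rx": 0, "ry": 0, "rz": 0, "claw": 0}, {"x": -0.422, "y": 0.357, "z": 0, "rx": 0, "ry": 0, "rz": 0, "claw": 0}, {"x": -0.422, "y": 0.357, "z": 0, "rx": 0, "ry": 0, "rz": 0, "claw": 0}, {"x": -0.422, "y": 0.357, "z": 0, "rx": 0, "ry": 0, "rz": 0, "claw": 0}, {"x": -0.422, "y": 0.357, "z": 0, "rx": 0, "ry": 0, "rz": 0, "claw": 0}, {"x": -0.422, "y": 0.357, "z": 0, "rx": 0, "ry": 0, "rz": 0, "claw": 0}, {"x": -0.422, "y": 0.357, "z": 0, "rx": 0, "ry": 0, "rz": 0, "claw": 0}])

```text
time: 14.43
tool_pos: [0.5847, -0.1689, 0.1438]
tool_rot: [-3.138, 0.001, 0.796]
contact_force: [0.3, -0.3, -0.1]
opening: 0.0459
grip_force: 0.0
```

Call:
step_arm(steps=[{"x": 0, "y": 0, "z": 0, "rx": 0, "ry": 0, "rz": 0, "claw": 0}, {"x": 0, "y": 0, "z": 0, "rx": 0, "ry": 0, "rz": 0, "claw": 0}])

```text
time: 14.6
tool_pos: [0.5857, -0.1655, 0.145]
tool_rot: [-3.139, 0.001, 0.801]
contact_force: [0.6, 0.2, 0.4]
opening: 0.0459
grip_force: 0.0
```

```bash
python3 - <<'E'
from h import *
s=robot.observe(); p,d=read_camera('wrist')
V=cloud('wrist',d,s).reshape(-1,3); disc(V,.5855,-.167,.056,.02)
print(np.round(s['tool_pos'],4),s['opening'])
go(.5855,-.1675,.017,.8)
E
```

```text
disc [ 0.5858 -0.1685] 0.0119 z 0.0549 433
[ 0.5857 -0.1655  0.145 ] 0.04586387110589661
to (0.5855, -0.1675, 0.017, 0.8) row [-0.0024  0.0019  0.1711] r [-0.002  0.001  0.002]
```

Call:
step_arm(squeeze=20, steps=[{"x": -0.002, "y": 0.001, "z": 0.04, "rx": 0, "ry": 0, "rz": 0, "claw": 0}, {"x": -0.002, "y": 0.001, "z": 0.08, "rx": 0, "ry": 0, "rz": 0, "claw": 0}, {"x": -0.002, "y": 0.001, "z": 0.12, "rx": 0, "ry": 0, "rz": 0, "claw": 0}, {"x": -0.002, "y": 0.001, "z": 0.15, "rx": 0, "ry": 0, "rz": 0, "claw": 0}, {"x": -0.002, "y": 0.001, "z": 0.169, "rx": 0, "ry": 0, "rz": 0, "claw": 0}, {"x": -0.002, "y": 0.001, "z": 0.169, "rx": 0, "ry": 0, "rz": 0, "claw": 0}, {"x": -0.002, "y": 0.001, "z": 0.169, "rx": 0, "ry": 0, "rz": 0, "claw": -0.6}, {"x": -0.002, "y": 0.001, "z": 0.169, "rx": 0, "ry": 0, "rz": 0, "claw": -0.6}, {"x": -0.002, "y": 0.001, "z": 0.169, "rx": 0, "ry": 0, "rz": 0, "claw": -0.6}, {"x": -0.002, "y": 0.001, "z": 0.169, "rx": 0, "ry": 0, "rz": 0, "claw": -0.6}, {"x": -0.002, "y": 0.001, "z": 0.169, "rx": 0, "ry": 0, "rz": 0, "claw": -0.6}])

```text
time: 15.57
tool_pos: [0.5864, -0.1687, 0.0208]
tool_rot: [3.139, -0.001, 0.8]
contact_force: [0.1, 1.7, 5.7]
opening: 0.0254
grip_force: 20.0
```

Call:
step_arm(steps=[{"x": 0, "y": 0, "z": -0.02, "rx": 0, "ry": 0, "rz": 0, "claw": -0.6}, {"x": 0, "y": 0, "z": -0.06, "rx": 0, "ry": 0, "rz": 0, "claw": -0.6}, {"x": 0, "y": 0, "z": -0.1, "rx": 0, "ry": 0, "rz": 0, "claw": -0.6}, {"x": 0, "y": 0, "z": -0.14, "rx": 0, "ry": 0, "rz": 0, "claw": -0.6}, {"x": 0, "y": 0, "z": -0.14, "rx": 0, "ry": 0, "rz": 0, "claw": -0.6}, {"x": 0, "y": 0, "z": -0.14, "rx": 0, "ry": 0, "rz": 0, "claw": -0.6}])

```text
time: 16.07
tool_pos: [0.5866, -0.1691, 0.1268]
tool_rot: [3.137, -0.002, 0.8]
contact_force: [0.1, 0.7, 0.5]
opening: 0.0252
grip_force: 20.0
```

```bash
python3 - <<'E'
from h import *
read_camera('top'); go(.5198,.2535,.13,.8); print(robot.observe()['tool_pos'])
E
```

```text
to (0.5198, 0.2535, 0.13, 0.8) row [ 0.3427 -0.4551 -0.0073] r [ 0.002 -0.    -0.   ]
[ 0.58551281 -0.16864987  0.12487453]
```

Call:
step_arm(steps=[{"x": 0.02, "y": -0.0266, "z": 0, "rx": 0, "ry": 0, "rz": 0, "claw": -0.6}, {"x": 0.05, "y": -0.0664, "z": 0, "rx": 0, "ry": 0, "rz": 0, "claw": -0.6}, {"x": 0.08, "y": -0.106, "z": 0, "rx": 0, "ry": 0, "rz": 0, "claw": -0.6}, {"x": 0.11, "y": -0.146, "z": 0, "rx": 0, "ry": 0, "rz": 0, "claw": -0.6}, {"x": 0.14, "y": -0.186, "z": 0, "rx": 0, "ry": 0, "rz": 0, "claw": -0.6}, {"x": 0.17, "y": -0.226, "z": 0, "rx": 0, "ry": 0, "rz": 0, "claw": -0.6}, {"x": 0.2, "y": -0.266, "z": 0, "rx": 0, "ry": 0, "rz": 0, "claw": -0.6}, {"x": 0.23, "y": -0.305, "z": 0, "rx": 0, "ry": 0, "rz": 0, "claw": -0.6}, {"x": 0.26, "y": -0.345, "z": 0, "rx": 0, "ry": 0, "rz": 0, "claw": -0.6}, {"x": 0.29, "y": -0.385, "z": 0, "rx": 0, "ry": 0, "rz": 0, "claw": -0.6}, {"x": 0.317, "y": -0.421, "z": 0, "rx": 0, "ry": 0, "rz": 0, "claw": -0.6}, {"x": 0.335, "y": -0.445, "z": 0, "rx": 0, "ry": 0, "rz": 0, "claw": -0.6}])

```text
time: 17.12
tool_pos: [0.5192, 0.2469, 0.1226]
tool_rot: [-3.14, 0.002, 0.802]
contact_force: [0.1, -0.5, -0.6]
opening: 0.0253
grip_force: 20.0
```

Call:
step_arm(steps=[{"x": 0.0075, "y": -0.01, "z": 0, "rx": 0, "ry": 0, "rz": 0, "claw": -0.6}, {"x": 0.0075, "y": -0.01, "z": 0, "rx": 0, "ry": 0, "rz": 0, "claw": -0.6}, {"x": 0.0075, "y": -0.01, "z": 0, "rx": 0, "ry": 0, "rz": 0, "claw": -0.6}, {"x": 0.0075, "y": -0.01, "z": 0, "rx": 0, "ry": 0, "rz": 0, "claw": -0.6}])

```text
time: 17.45
tool_pos: [0.5198, 0.252, 0.1236]
tool_rot: [-3.141, 0.001, 0.799]
contact_force: [0.3, -0.4, -1.2]
opening: 0.0256
grip_force: 20.0
```

```bash
python3 - <<'E'
from h import *
for n in ['top','side']:
  s=robot.observe();print(np.round(s['tool_pos'],4),s['grip_force'])
  p,d=read_camera(n);C=cloud(n,d)
  for r in nets.masks_of(n,'bottle_small')[:2]:
    P=C[r['region']&(d>0)]; print(n,r['conf'],np.round(np.percentile(P,[5,50,95],axis=0),3).tolist())
go(.5198,.2535,.026,.8)
E
```

```text
[0.5198 0.252  0.1236] 19.998294711112976
top 0.68 [[0.507, 0.239, 0.111], [0.514, 0.244, 0.14], [0.523, 0.255, 0.161]]
[0.5201 0.2519 0.124 ] 19.998305439949036
side 0.56 [[0.511, 0.259, 0.108], [0.522, 0.264, 0.124], [0.53, 0.266, 0.148]]
side 0.47 [[0.485, 0.188, 0.008], [0.512, 0.199, 0.014], [0.541, 0.202, 0.019]]
to (0.5198, 0.2535, 0.026, 0.8) row [ 0.0009 -0.0015  0.131 ] r [ 0.     0.    -0.002]
```

Call:
step_arm(steps=[{"x": 0.001, "y": -0.001, "z": 0.04, "rx": 0, "ry": 0, "rz": 0, "claw": -0.6}, {"x": 0.001, "y": -0.001, "z": 0.08, "rx": 0, "ry": 0, "rz": 0, "claw": -0.6}, {"x": 0.001, "y": -0.001, "z": 0.105, "rx": 0, "ry": 0, "rz": 0, "claw": -0.6}, {"x": 0.001, "y": -0.001, "z": 0.12, "rx": 0, "ry": 0, "rz": 0, "claw": -0.6}, {"x": 0.001, "y": -0.001, "z": 0.125, "rx": 0, "ry": 0, "rz": 0, "claw": -0.6}, {"x": 0.001, "y": -0.001, "z": 0.129, "rx": 0, "ry": 0, "rz": 0, "claw": -0.6}, {"x": 0.001, "y": -0.001, "z": 0.131, "rx": 0, "ry": 0, "rz": 0, "claw": -0.6}, {"x": 0.001, "y": -0.001, "z": 0.132, "rx": 0, "ry": 0, "rz": 0, "claw": -0.6}, {"x": 0.001, "y": -0.001, "z": 0.133, "rx": 0, "ry": 0, "rz": 0, "claw": -0.6}, {"x": 0.001, "y": -0.001, "z": 0.133, "rx": 0, "ry": 0, "rz": 0, "claw": -0.6}])

```text
time: 18.48
tool_pos: [0.5206, 0.2546, 0.0268]
tool_rot: [3.14, -0.002, 0.8]
contact_force: [-3.0, -2.7, 8.4]
opening: 0.0251
grip_force: 20.0
```

Call:
step_arm(steps=[{"x": 0, "y": 0, "z": 0, "rx": 0, "ry": 0, "rz": 0, "claw": -0.3}, {"x": 0, "y": 0, "z": 0, "rx": 0, "ry": 0, "rz": 0, "claw": -0.1}, {"x": 0, "y": 0, "z": 0, "rx": 0, "ry": 0, "rz": 0, "claw": -0.1}, {"x": 0, "y": 0, "z": 0, "rx": 0, "ry": 0, "rz": 0, "claw": -0.1}, {"x": 0, "y": 0, "z": -0.03, "rx": 0, "ry": 0, "rz": 0, "claw": -0.1}, {"x": 0, "y": 0, "z": -0.08, "rx": 0, "ry": 0, "rz": 0, "claw": -0.1}, {"x": 0, "y": 0, "z": -0.13, "rx": 0, "ry": 0, "rz": 0, "claw": -0.1}, {"x": 0, "y": 0, "z": -0.16, "rx": 0, "ry": 0, "rz": 0, "claw": -0.1}, {"x": 0, "y": 0, "z": -0.16, "rx": 0, "ry": 0, "rz": 0, "claw": -0.1}, {"x": 0, "y": 0, "z": -0.16, "rx": 0, "ry": 0, "rz": 0, "claw": -0.1}])

```text
time: 19.32
tool_pos: [0.5204, 0.2548, 0.146]
tool_rot: [3.14, -0.003, 0.8]
contact_force: [-0.4, -0.5, -0.8]
opening: 0.0415
grip_force: 0.0
```

```bash
python3 - <<'E'
from h import *
p,d=read_camera('side');V=cloud('side',d).reshape(-1,3); disc(V,.52,.254,.062,.02)
print(robot.observe()['qpos'])
z=np.load('top0.npz');V=cloud('top',z['d']).reshape(-1,3)
for n in ['top','side']:
  z=np.load(n+'0.npz');V=cloud(n,z['d']).reshape(-1,3)
  m=(abs(V[:,0]-.512)<.043)&(abs(V[:,1]-.157)<.052)&(V[:,2]>.0145)&(V[:,2]<.03)
  P=V[m]; print(n,cv2.minAreaRect(P[:,:2].astype(np.float32)))
go(.437,-.196,.15,np.pi/2+.22); go(.437,-.196,.15,np.pi/2+.22-np.pi)
E
```

```text
disc [0.5195 0.2562] 0.0117 z 0.0615 118
[ 3.23091287e-01  5.12852016e-01  1.49108911e+00 -1.31475642e-04
  1.13766512e+00  1.09392322e+00]
top ((0.5084479451179504, 0.15111613273620605), (0.09612996131181717, 0.06712684035301208), 84.72943878173828)
side ((0.5077621340751648, 0.152235209941864), (0.09735645353794098, 0.06707532703876495), 83.68074035644531)
to (0.437, -0.196, 0.15, 1.7907963267948965) row [-0.5075  0.3396 -0.0075] r [ 0.     0.    -1.261]
to (0.437, -0.196, 0.15, -1.3507963267948966) row [-0.5075  0.3396 -0.0075] r [ 0.    -0.     2.739]
```

Call:
step_arm(steps=[{"x": -0.507, "y": 0.34, "z": 0, "rx": 0, "ry": 0, "rz": -1, "claw": 0.2}, {"x": -0.507, "y": 0.34, "z": 0, "rx": 0, "ry": 0, "rz": -1, "claw": 0.2}, {"x": -0.507, "y": 0.34, "z": 0, "rx": 0, "ry": 0, "rz": -1, "claw": 0.2}, {"x": -0.507, "y": 0.34, "z": 0, "rx": 0, "ry": 0, "rz": -1, "claw": 0.2}, {"x": -0.507, "y": 0.34, "z": 0, "rx": 0, "ry": 0, "rz": -1, "claw": 0.2}, {"x": -0.507, "y": 0.34, "z": 0, "rx": 0, "ry": 0, "rz": -1, "claw": 0.2}, {"x": -0.507, "y": 0.34, "z": 0, "rx": 0, "ry": 0, "rz": -1, "claw": 0.2}, {"x": -0.507, "y": 0.34, "z": 0, "rx": 0, "ry": 0, "rz": -1, "claw": 0.2}, {"x": -0.507, "y": 0.34, "z": 0, "rx": 0, "ry": 0, "rz": -1, "claw": 0.2}, {"x": -0.507, "y": 0.34, "z": 0, "rx": 0, "ry": 0, "rz": -1, "claw": 0.2}, {"x": -0.507, "y": 0.34, "z": 0, "rx": 0, "ry": 0, "rz": -1, "claw": 0.2}, {"x": -0.507, "y": 0.34, "z": 0, "rx": 0, "ry": 0, "rz": -1, "claw": 0.2}])

```text
time: 20.37
tool_pos: [0.4359, -0.199, 0.143]
tool_rot: [-3.139, -0.001, 1.583]
contact_force: [0.5, -0.8, -0.6]
opening: 0.0551
grip_force: 0.0
```

Call:
step_arm(steps=[{"x": 0, "y": 0, "z": 0, "rx": 0, "ry": 0, "rz": -0.13, "claw": 0.2}, {"x": 0, "y": 0, "z": 0, "rx": 0, "ry": 0, "rz": -0.261, "claw": 0.2}, {"x": 0, "y": 0, "z": 0, "rx": 0, "ry": 0, "rz": -0.261, "claw": 0.2}, {"x": 0, "y": 0, "z": 0, "rx": 0, "ry": 0, "rz": -0.261, "claw": 0.2}, {"x": 0, "y": 0, "z": 0, "rx": 0, "ry": 0, "rz": -0.261, "claw": 0.2}])

```text
time: 20.78
tool_pos: [0.4373, -0.1954, 0.1437]
tool_rot: [-3.14, -0.001, 1.788]
contact_force: [-0.5, 0.1, -1.1]
opening: 0.0552
grip_force: 0.0
```

```bash
python3 - <<'E'
from h import *
s=robot.observe(); p,d=read_camera('wrist'); cv2.imwrite('pics/w5.png',p)
V=cloud('wrist',d,s).reshape(-1,3)
m=(np.hypot(V[:,0]-.437,V[:,1]+.196)<.045)&(V[:,2]>.038)&(V[:,2]<.055)
print(cv2.minAreaRect(V[m][:,:2].astype(np.float32)),V[m][:,2].mean())
print(np.round(s['tool_pos'],4),s['tool_rot'],s['opening'])
go(.437,-.196,.018,1.79)
E
```

```text
((0.43695154786109924, -0.19747702777385712), (0.033882685005664825, 0.0560421384871006), 13.062808990478516) 0.04534297719619604
[ 0.4373 -0.1954  0.1437] [-3.14031701e+00 -1.20996559e-03  1.78795295e+00] 0.05517561735313758
to (0.437, -0.196, 0.018, 1.79) row [-0.0008 -0.0007  0.168 ] r [-0.001 -0.001 -0.002]
```

View pics/w5.png

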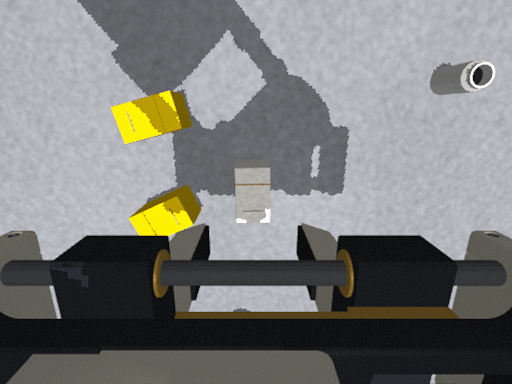

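The wrist view shows the white banded carton at (253,192), squared up between the fingers. The nearer yellow carton, at (165,212), is outside the left finger's path.

Call:
step_arm(squeeze=25, steps=[{"x": -0.0015, "y": 0, "z": 0.04, "rx": 0, "ry": 0, "rz": 0, "claw": 0.2}, {"x": -0.0015, "y": 0, "z": 0.08, "rx": 0, "ry": 0, "rz": 0, "claw": 0.2}, {"x": -0.0015, "y": 0, "z": 0.12, "rx": 0, "ry": 0, "rz": 0, "claw": 0.2}, {"x": -0.0015, "y": 0, "z": 0.15, "rx": 0, "ry": 0, "rz": 0, "claw": 0.2}, {"x": -0.0015, "y": 0, "z": 0.167, "rx": 0, "ry": 0, "rz": 0, "claw": 0.2}, {"x": -0.0015, "y": 0, "z": 0.167, "rx": 0, "ry": 0, "rz": 0, "claw": 0.2}, {"x": -0.0015, "y": 0, "z": 0.167, "rx": 0, "ry": 0, "rz": 0, "claw": -0.4}, {"x": -0.0015, "y": 0, "z": 0.167, "rx": 0, "ry": 0, "rz": 0, "claw": -0.4}, {"x": -0.0015, "y": 0, "z": 0.167, "rx": 0, "ry": 0, "rz": 0, "claw": -0.4}, {"x": -0.0015, "y": 0, "z": 0.167, "rx": 0, "ry": 0, "rz": 0, "claw": -0.4}, {"x": -0.0015, "y": 0, "z": 0.167, "rx": 0, "ry": 0, "rz": 0, "claw": -0.4}])

```text
time: 21.75
tool_pos: [0.4386, -0.1974, 0.0204]
tool_rot: [3.14, 0.002, 1.79]
contact_force: [0.1, 0.7, 5.0]
opening: 0.0338
grip_force: 25.0
```

Call:
step_arm(steps=[{"x": 0, "y": 0, "z": -0.02, "rx": 0, "ry": 0, "rz": 0, "claw": -0.4}, {"x": 0, "y": 0, "z": -0.06, "rx": 0, "ry": 0, "rz": 0, "claw": -0.4}, {"x": 0, "y": 0, "z": -0.1, "rx": 0, "ry": 0, "rz": 0, "claw": -0.4}, {"x": 0, "y": 0, "z": -0.14, "rx": 0, "ry": 0, "rz": 0, "claw": -0.4}, {"x": 0, "y": 0, "z": -0.14, "rx": 0, "ry": 0, "rz": 0, "claw": -0.4}, {"x": 0, "y": 0, "z": -0.14, "rx": 0, "ry": 0, "rz": 0, "claw": -0.4}])

```text
time: 22.25
tool_pos: [0.4388, -0.1976, 0.1261]
tool_rot: [3.138, 0.003, 1.79]
contact_force: [0.2, 0.3, 0.1]
opening: 0.0334
grip_force: 25.0
```

```bash
python3 - <<'E'
from h import *
read_camera('top'); go(.512,.1565,.13,np.pi/2-.084); print(robot.observe()['tool_pos'])
E
```

```text
to (0.512, 0.1565, 0.13, 1.4867963267948965) row [ 0.4385  0.1991 -0.0074] r [0.001 0.001 0.386]
[ 0.43787229 -0.19699443  0.12462496]
```

Call:
step_arm(steps=[{"x": 0.03, "y": 0.0136, "z": 0, "rx": 0, "ry": 0, "rz": 0.04, "claw": -0.4}, {"x": 0.075, "y": 0.034, "z": 0, "rx": 0, "ry": 0, "rz": 0.08, "claw": -0.4}, {"x": 0.12, "y": 0.0545, "z": 0, "rx": 0, "ry": 0, "rz": 0.12, "claw": -0.4}, {"x": 0.165, "y": 0.075, "z": 0, "rx": 0, "ry": 0, "rz": 0.16, "claw": -0.4}, {"x": 0.21, "y": 0.0953, "z": 0, "rx": 0, "ry": 0, "rz": 0.2, "claw": -0.4}, {"x": 0.255, "y": 0.1158, "z": 0, "rx": 0, "ry": 0, "rz": 0.24, "claw": -0.4}, {"x": 0.3, "y": 0.136, "z": 0, "rx": 0, "ry": 0, "rz": 0.28, "claw": -0.4}, {"x": 0.345, "y": 0.1566, "z": 0, "rx": 0, "ry": 0, "rz": 0.32, "claw": -0.4}, {"x": 0.385, "y": 0.175, "z": 0, "rx": 0, "ry": 0, "rz": 0.36, "claw": -0.4}, {"x": 0.415, "y": 0.188, "z": 0, "rx": 0, "ry": 0, "rz": 0.386, "claw": -0.4}, {"x": 0.4385, "y": 0.199, "z": 0, "rx": 0, "ry": 0, "rz": 0.386, "claw": -0.4}, {"x": 0.4385, "y": 0.199, "z": 0, "rx": 0, "ry": 0, "rz": 0.386, "claw": -0.4}])

```text
time: 23.3
tool_pos: [0.5114, 0.1596, 0.1224]
tool_rot: [-3.139, -0.0, 1.49]
contact_force: [-0.3, -0.0, 0.5]
opening: 0.0341
grip_force: 25.0
```

Call:
step_arm(steps=[{"x": 0, "y": 0, "z": 0, "rx": 0, "ry": 0, "rz": 0, "claw": -0.4}, {"x": 0, "y": 0, "z": 0, "rx": 0, "ry": 0, "rz": 0, "claw": -0.4}, {"x": 0, "y": 0, "z": 0, "rx": 0, "ry": 0, "rz": 0, "claw": -0.4}])

```text
time: 23.55
tool_pos: [0.5115, 0.1554, 0.1236]
tool_rot: [-3.14, 0.001, 1.486]
contact_force: [-0.3, -0.5, -1.1]
opening: 0.034
grip_force: 25.0
```

```bash
python3 - <<'E'
from h import *
p,d=read_camera('side'); cv2.imwrite('pics/side6.png',cv2.resize(p[190:350,110:310],None,fx=4,fy=4,interpolation=2))
s=robot.observe();print(np.round(s['tool_pos'],4),s['tool_rot'])
C=cloud('side',d)
for r in nets.masks_of('side','carton')[:3]:
    P=C[r['region']&(d>0)]; print(r['conf'],np.round(np.percentile(P,[5,50,95],axis=0),3).tolist())
go(.512,.157,.026,np.pi/2-.084)
E
```

```text
[0.5117 0.1554 0.1238] [-3.14062681e+00  5.06103461e-04  1.48575285e+00]
0.71 [[0.497, 0.138, 0.109], [0.512, 0.183, 0.145], [0.527, 0.186, 0.15]]
0.68 [[0.326, -0.251, 0.002], [0.355, -0.23, 0.031], [0.381, -0.213, 0.047]]
0.61 [[0.3, -0.157, 0.003], [0.329, -0.133, 0.033], [0.356, -0.119, 0.047]]
to (0.512, 0.157, 0.026, 1.4867963267948965) row [0.0021 0.0002 0.1307] r [-0.001  0.    -0.001]
```

View pics/side6.png

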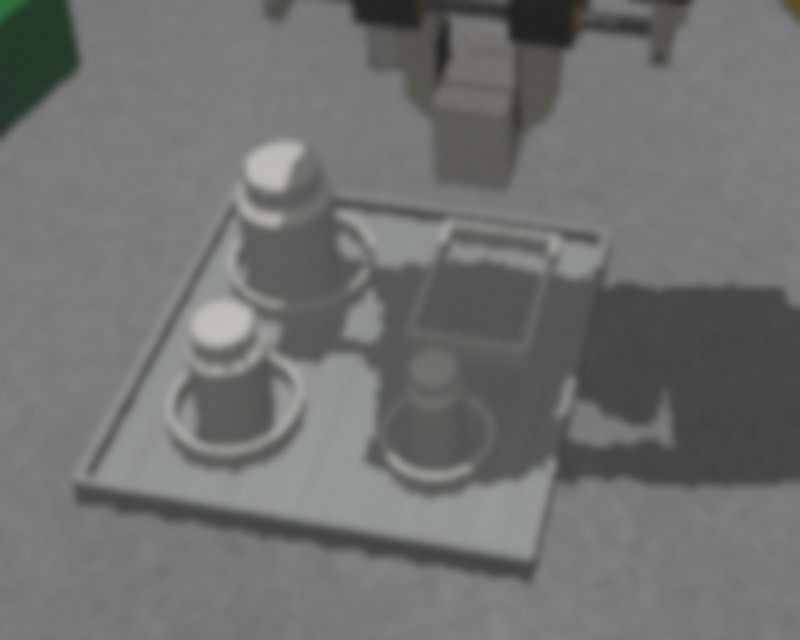

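The picture shows all three bottles upright inside their rings: large (285,220), medium (230,375) and small (435,410). The carton hangs level above the frame at (485,285).

Call:
step_arm(steps=[{"x": 0.001, "y": 0, "z": 0.04, "rx": 0, "ry": 0, "rz": 0, "claw": -0.4}, {"x": 0.001, "y": 0, "z": 0.08, "rx": 0, "ry": 0, "rz": 0, "claw": -0.4}, {"x": 0.001, "y": 0, "z": 0.105, "rx": 0, "ry": 0, "rz": 0, "claw": -0.4}, {"x": 0.001, "y": 0, "z": 0.12, "rx": 0, "ry": 0, "rz": 0, "claw": -0.4}, {"x": 0.001, "y": 0, "z": 0.125, "rx": 0, "ry": 0, "rz": 0, "claw": -0.4}, {"x": 0.001, "y": 0, "z": 0.129, "rx": 0, "ry": 0, "rz": 0, "claw": -0.4}, {"x": 0.001, "y": 0, "z": 0.131, "rx": 0, "ry": 0, "rz": 0, "claw": -0.4}, {"x": 0.001, "y": 0, "z": 0.132, "rx": 0, "ry": 0, "rz": 0, "claw": -0.4}, {"x": 0.001, "y": 0, "z": 0.133, "rx": 0, "ry": 0, "rz": 0, "claw": -0.4}, {"x": 0.001, "y": 0, "z": 0.133, "rx": 0, "ry": 0, "rz": 0, "claw": -0.4}])

```text
time: 24.48
tool_pos: [0.5124, 0.1569, 0.0264]
tool_rot: [3.14, 0.0, 1.487]
contact_force: [-3.6, -1.7, 7.8]
opening: 0.0335
grip_force: 25.0
```

Contact comes at 6 mm above the grasp height, which is the tray floor. I release, lift, and move clear.

Call:
step_arm(steps=[{"x": 0, "y": 0, "z": 0, "rx": 0, "ry": 0, "rz": 0, "claw": -0.1}, {"x": 0, "y": 0, "z": 0, "rx": 0, "ry": 0, "rz": 0, "claw": 0.05}, {"x": 0, "y": 0, "z": 0, "rx": 0, "ry": 0, "rz": 0, "claw": 0.05}, {"x": 0, "y": 0, "z": 0, "rx": 0, "ry": 0, "rz": 0, "claw": 0.05}, {"x": 0, "y": 0, "z": -0.03, "rx": 0, "ry": 0, "rz": 0, "claw": 0.05}, {"x": 0, "y": 0, "z": -0.08, "rx": 0, "ry": 0, "rz": 0, "claw": 0.05}, {"x": 0, "y": 0, "z": -0.13, "rx": 0, "ry": 0, "rz": 0, "claw": 0.05}, {"x": 0, "y": 0, "z": -0.18, "rx": 0, "ry": 0, "rz": 0, "claw": 0.05}, {"x": 0, "y": 0, "z": -0.2, "rx": 0, "ry": 0, "rz": 0, "claw": 0.05}, {"x": 0, "y": 0, "z": -0.2, "rx": 0, "ry": 0, "rz": 0, "claw": 0.05}])

```text
time: 25.32
tool_pos: [0.5144, 0.1577, 0.1791]
tool_rot: [3.133, -0.002, 1.487]
contact_force: [0.6, 0.0, -0.4]
opening: 0.0485
grip_force: 0.0
```

Call:
step_arm(steps=[{"x": -0.3, "y": 0, "z": 0, "rx": 0, "ry": 0, "rz": 0, "claw": 0.05}, {"x": -0.3, "y": 0, "z": 0, "rx": 0, "ry": 0, "rz": 0, "claw": 0.05}, {"x": -0.3, "y": 0, "z": 0, "rx": 0, "ry": 0, "rz": 0, "claw": 0.05}, {"x": -0.3, "y": 0, "z": 0, "rx": 0, "ry": 0, "rz": 0, "claw": 0.05}, {"x": -0.3, "y": 0, "z": 0, "rx": 0, "ry": 0, "rz": 0, "claw": 0.05}, {"x": -0.3, "y": 0, "z": 0, "rx": 0, "ry": 0, "rz": 0, "claw": 0.05}, {"x": -0.3, "y": 0, "z": 0, "rx": 0, "ry": 0, "rz": 0, "claw": 0.05}, {"x": -0.3, "y": 0, "z": 0, "rx": 0, "ry": 0, "rz": 0, "claw": 0.05}])

```text
time: 25.98
tool_pos: [0.4926, -0.0675, 0.1735]
tool_rot: [-3.14, -0.001, 1.485]
contact_force: [0.2, 0.5, 0.2]
opening: 0.0482
grip_force: 0.0
```

```bash
python3 - <<'E'
from h import *
p,d=read_camera('top'); cv2.imwrite('pics/top7.png',cv2.resize(p[90:290,80:430],None,fx=2.2,fy=2.2,interpolation=2))
for n in ['top','side']:
  p,d=read_camera(n); V=cloud(n,d).reshape(-1,3); print(n)
  for a in [(.611,.151,.08,.03),(.615,.247,.07,.026),(.52,.255,.062,.02),(.609,-.313,.06,.025),(.602,-.048,.052,.022)]: disc(V,*a)
  m=(np.hypot(V[:,0]-.512,V[:,1]-.157)<.045)&(V[:,2]>.045)&(V[:,2]<.065)
  if m.sum()>10: print('carton',cv2.minAreaRect(V[m][:,:2].astype(np.float32)),V[m][:,2].mean(),V[m][:,2].std())
E
```

```text
top
disc [0.613  0.1512] 0.0196 z 0.0807 230
disc [0.6154 0.2481] 0.0166 z 0.0704 152
disc [0.5202 0.254 ] 0.0123 z 0.0623 90
disc [ 0.6088 -0.3149] 0.016 z 0.0585 67
carton ((0.5129085779190063, 0.15732717514038086), (0.05679624527692795, 0.03422904759645462), 85.0899887084961) 0.052912998334684117 0.0019047002260537036
side
disc [0.6113 0.1535] 0.0195 z 0.0795 224
disc [0.6151 0.2485] 0.0156 z 0.0697 187
disc [0.5193 0.2566] 0.0117 z 0.0614 122
disc [ 0.608  -0.3129] 0.0164 z 0.0578 38
disc [ 0.6017 -0.0477] 0.0119 z 0.0495 42
carton ((0.5117695927619934, 0.15790534019470215), (0.05948260799050331, 0.03456221893429756), 85.24512481689453) 0.051882487348110705 0.0018054222179042251
```

View pics/top7.png

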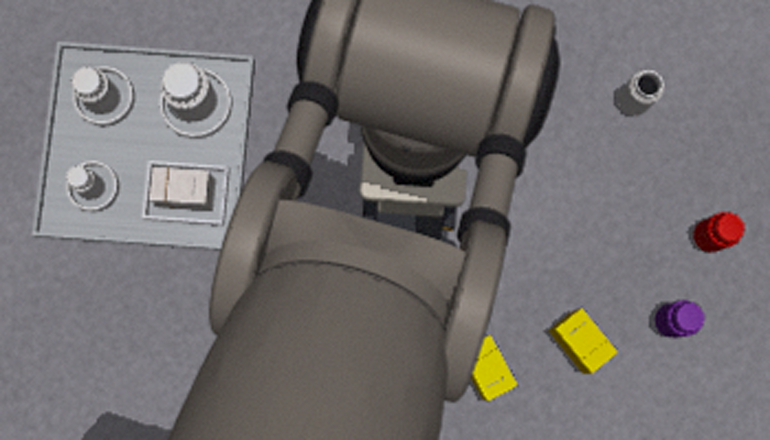

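The picture shows the bottles upright in their rings at (183,85), (90,85) and (80,180). The carton stands flat in the frame at (183,187). The measured heights match the tray floor and both empties have not moved, so I hand in.

```bash
python3 -c "
from cell import robot
print(robot.hand_in())"
```

```text
the job is handed in; nothing more can be done
None
```

I handed in the job at about 26 s: the three capped bottles stand upright in their matching rings, the white carton is flat in the frame, and both empties are where they were.

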